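Load the clean-off box, latch its lid and lock the blower on

ROBOT

A 6-joint arm with a two-finger parallel gripper is mounted at the origin on the work surface. World frame = base frame: x ahead of the robot, y to its left, z up, the work surface at z = 0. Lengths are in mm, angles in rad, forces in N, time in s.
With the tool pointing down it reaches from about 325 to 875 mm from the base axis. Payload 4.4 kg.
Tool frame: the origin (TCP) lies on the centre line of the jaws, within the pads' length; the fingertips stand ahead of it and the grasp point (between the pads) lies 6 mm ahead of it (ctrl.tcp_to_tips is the z of the fingertips in the tool frame, in mm); z points along the fingers, y is the line along which they close (so a half turn about z gives the same grasp; the last joint's range is limited). The gripper opens to 85 mm and grips with 20 to 120 N. Pads are 22 mm wide; open, the fingers measure 114 mm over their backs; the gripper's body (76 mm by 85 mm) begins 54 mm behind the grasp point. The pads swing forward as they close: fully open they stand 13 mm farther back than shut.
Start: joints at [-1.351, 0.207, 1.542, -0, 1.393, -0.15], TCP at [208.346, -535.929, 256.282] pointing down, gripper open.
Joint ranges: [-2.73, 2.73], [-0.86, 2.22], [0.23, 2.46], [-1.11, 4.25], [0.08, 2.63], [-2.82, 2.82]. Speed limits (rad/s): [2.79, 2.79, 3.14, 3.14, 3.14, 3.14].

INTERFACE

Orientations are given as a 3x3 rotation matrix whose columns are the frame's x, y, z axes.
In Python, from plant import ctrl, sensors, optics gives the robot as it stands. Calls block until the motion is done:
- ctrl.move_ptp(position, orientation): joint-space move of the TCP to a pose.
- ctrl.move_l(position, rot=None, vel=150, threshold=None): straight line of the TCP; rot=None keeps the orientation; vel is the mean speed in mm/s. With threshold (N) it stops when the force on the tool has changed by that much, and returns True; else False.
- ctrl.set_joints(angles): joint-space move.
- ctrl.gripper_to(opening, force=None): finger opening in mm; force is the grip in N (None keeps the last); returns when the fingers have stopped.
- ctrl.hold(seconds).
- ctrl.solve_ik(position, orientation): joint angles nearest the present ones, or None.
- sensors.read_state(): the state.
- optics.grab_frame(name): name is "side" or "top" or "wrist"; returns (picture, depth): 384x512x3 uint8, red, green, blue; 384x512 float32, mm along the optical axis (not along the pixel's ray), 0 where there is no reading.
- optics.camera_params(name): a dict with "mtx" (3x3 intrinsics, pixels), "R" (3x3) and "t" (3): a world point X has camera coordinates R X + t; the wrist camera has in their place "T_tool_cam" (4x4, takes a point from camera to tool coordinates, whose origin is the TCP and whose axes are the flange's). Camera axes: x right, y down, z forward; pixel columns grow to the right and rows downward; lengths in mm; the calibration is good to about 2 mm. A picture is of the moment at which its call begins: read the wrist's pose just before it. camera_params takes no time and is no camera call.
A pose or a line that the arm cannot do raises ctrl.MotionError and nothing moves.
- ctrl.finish_job(): hands the job in; it is judged then, once.
The state is a dict: "t": time; "q": joint angles; "qvel": joint speeds; "tau": joint torques, N m; "eef_pos": TCP position; "eef_rot": TCP orientation; "force": force on the tool from outside, world axes, zero at the start; "wrist_torque": the same for the moment, N m; "grip_width": finger opening in mm; "grasp_force": force on a finger pad.
Only numpy, scipy, OpenCV 4.12 (cv2) and the standard library are available. Lean on these libraries where they do the work, as an engineer would, in place of code of your own. Each camera call takes 0.05 s, during which the arm holds its last target. There are 200 camera calls.

TASK

Put all of the printed bearing blocks lying on the bench into the white clean-off box, then swing its lid shut and press it down until the tab snaps behind the rim. Only then start the blower: squeeze its trigger fully, push the lock-on button next to it fully in while the trigger is still squeezed, and let the trigger back so that the lock holds it on. Leave the other things on the bench where they are.

Things in the scene. Friction and masses are not known exactly. Their poses are not given: they have to be found in the camera images.
- block0_center (a point): centre (half-way up, 20 mm above its underside) of an ivory 3D-printed bearing block: foot 60 x 32 x 12 mm (x, y, z) with a hump 36 x 32 mm on its middle up to 40 mm, about 60 g; x along its length, y across its 32 mm width, z up when it stands on its foot. Four or five of these are there (None: not there in this start)
- block1_center (a point): centre (half-way up, 20 mm above its underside) of an ivory 3D-printed bearing block: foot 60 x 32 x 12 mm (x, y, z) with a hump 36 x 32 mm on its middle up to 40 mm, about 60 g; x along its length, y across its 32 mm width, z up when it stands on its foot. Four or five of these are there (None: not there in this start)
- block2_center (a point): centre (half-way up, 20 mm above its underside) of an ivory 3D-printed bearing block: foot 60 x 32 x 12 mm (x, y, z) with a hump 36 x 32 mm on its middle up to 40 mm, about 60 g; x along its length, y across its 32 mm width, z up when it stands on its foot. Four or five of these are there (None: not there in this start)
- block3_center (a point): centre (half-way up, 20 mm above its underside) of an ivory 3D-printed bearing block: foot 60 x 32 x 12 mm (x, y, z) with a hump 36 x 32 mm on its middle up to 40 mm, about 60 g; x along its length, y across its 32 mm width, z up when it stands on its foot. Four or five of these are there (None: not there in this start)
- block4_center (a point): centre (half-way up, 20 mm above its underside) of an ivory 3D-printed bearing block: foot 60 x 32 x 12 mm (x, y, z) with a hump 36 x 32 mm on its middle up to 40 mm, about 60 g; x along its length, y across its 32 mm width, z up when it stands on its foot. Four or five of these are there (None: not there in this start)
- block5_center (a point): centre (half-way up, 20 mm above its underside) of an ivory 3D-printed bearing block: foot 60 x 32 x 12 mm (x, y, z) with a hump 36 x 32 mm on its middle up to 40 mm, about 60 g; x along its length, y across its 32 mm width, z up when it stands on its foot. Four or five of these are there (None: not there in this start)
- box: white open-topped box fixed to the bench, outside 230 x 186 mm (x, y), walls 5 mm thick and 70 mm high, inner floor 5 mm above the bench; origin under its centre. Its lid is hinged along the +y wall; the rim that the lid's tab drops behind is a 120 mm long bead along the middle of the inside of the opposite (-y) wall, 3 mm proud, just below the wall's top
- lid (a joint): lid angle (rad): 0 shut flat on the walls, 1.6 to 1.95 (stop) open, leaning out past upright over the +y side. Grey plate 230 x 188 x 4 mm, 150 g. Soft-close hinge: near upright it stays as left; from about 1.0 rad it sinks by itself in a few seconds until the tab rests on the rim (about 0.065); a firm push of under 15 N down on the free edge then snaps the tab behind the rim
- lid_edge (a point): middle of the lid's free edge (186 mm from the hinge line), on the lid's upper (outer) face; axes: x along the edge, z out of the outer face, y from the free edge toward the hinge
- lid_hinge (a point): middle of the lid's hinge line, 93 mm to the +y side of the box's centre and 71 mm above the bench
- blower: grey hand-held electric blower clamped on its side in a fixed cradle. Barrel 68 mm thick along its y axis, y -100 to +80 mm, axis 50 mm up, then a nozzle to +150 mm pointing (+y) at the box. Handle (y -55 to -10, z 30 to 70 mm) sticks out to -x as far as x = -135 mm; cradle plate 8 mm thick. Origin on the bench under the barrel
- trigger (a joint): travel of the trigger (m): 0 released, 0.016 fully squeezed. Slides straight along -y of the blower into the handle, against a spring of 3 N at rest and 8 N fully in. Only beyond about 0.0135 can the lock-on button be pushed in; once locked the trigger rests at about 0.009. Squeezing it fully again lets the button spring out
- trigger_face (a point): centre of the trigger's front face (the face looks along +y of the blower), 50 mm wide along x, 32 mm high, 50 mm above the bench; it stands 20 mm proud of the handle when released. Moves with the trigger; axes as the blower's. There is free space in front of it for the shut fingers, in the corner between handle and barrel
- button (a joint): travel of the lock-on button (m): 0 out, 0.010 fully in, about 0.007 when locked. Slides along +x of the blower into its housing on the barrel's side, spring 2 N at rest and 5 N fully in; blocked unless the trigger is fully squeezed; catches once pushed beyond 0.008 and the trigger is then let back
- button_face (a point): centre of the lock-on button's face (28 mm along y, 26 mm high, looking along -x of the blower), 50 mm above the bench, 22 mm toward the barrel (+x) from the trigger face's centre: something pressed against the trigger can slide along it in +x into the button. Moves with the button; axes as the blower's
Things that resemble listed ones, but are neither listed nor needed, are in the scene too. What is shaped like the part that bears block1_center but red is not meant. Leave any green look-alike of the part that bears block4_center alone.

How it is judged (in metres and radians):
On the way, in this order (a step that is already met when the one before it is completed fails the run):
1. all blocks lie in the box (x of block0_center in the frame of box between -0.11 and 0.11 m and y of block0_center in the frame of box between -0.09 and 0.09 m and z of block0_center in the frame of box between 0 and 0.065 m and x of block1_center in the frame of box between -0.11 and 0.11 m and y of block1_center in the frame of box between -0.09 and 0.09 m and z of block1_center in the frame of box between 0 and 0.065 m and x of block2_center in the frame of box between -0.11 and 0.11 m and y of block2_center in the frame of box between -0.09 and 0.09 m and z of block2_center in the frame of box between 0 and 0.065 m and x of block3_center in the frame of box between -0.11 and 0.11 m and y of block3_center in the frame of box between -0.09 and 0.09 m and z of block3_center in the frame of box between 0 and 0.065 m and x of block4_center in the frame of box between -0.11 and 0.11 m and y of block4_center in the frame of box between -0.09 and 0.09 m and z of block4_center in the frame of box between 0 and 0.065 m and x of block5_center in the frame of box between -0.11 and 0.11 m and y of block5_center in the frame of box between -0.09 and 0.09 m and z of block5_center in the frame of box between 0 and 0.065 m), for 0.2 s.
2. the lid is shut with its tab behind the rim (value of joint lid below 0.025 rad), for 0.2 s.
3. the trigger is fully squeezed (value of joint trigger above 0.0135 m), for 0.1 s.
4. the lock-on button is pushed in while the trigger is squeezed (value of joint trigger above 0.0125 m and value of joint button above 0.0072 m), for 0.1 s.
5. the trigger is let back and held on by the lock (value of joint trigger between 0.006 and 0.0115 m and value of joint button above 0.005 m and contact force between the fingers and blower below 0.2 N), for 0.3 s.
At the end, for the whole second after the job is handed in: every block present is inside the box (its centre within the walls and below their top) and at rest, the lid is within 0.025 rad of shut, the trigger is held at 6 to 11.5 mm by the lock-on button (more than 5 mm in), and nothing touches the blower (all of step 1 and all of step 5 and value of joint lid below 0.025 rad and linear speed of each of block0, block1, block2, block3, block4, block5 below 0.02 m/s).
It fails at once if the blower runs while the lid is not shut (value of joint trigger above 0.008 m and value of joint lid above 0.04 rad).
It fails at once if another thing on the bench is moved by more than 40 mm (distance of any of cone, lattice, adapter, scraper, gauge, glue from where it was at the start of the episode above 0.04 m).
Of block0, block1, block2, block3, block4, block5 only 4 to 5 are there at a start; the rules pass over those that are not, and their reading is None.
At some moment in a run one of block0, block1, block2, block3, block4, block5 may be knocked a few centimetres aside while the robot is not near it.
Once in a run the grip may slacken for a moment while it holds something.
It also fails if it takes over 208 s, if anything falls off the work surface, if the arm or the gripper's body presses on something with over 40 N, if the wrist force passes 120 N, or if a joint passes its speed limit or range.

## Working session

There is one attempt and no reset: what is moved stays moved. The work goes in short steps, each a Python script; the robot and the scene stay as the last script left them, time stands still between calls to the robot, and variables do not carry over. Pictures are saved under pics/ and viewed, at most 14 in all, crops included, and the job is handed in when it is done.

```bash
ls; mkdir -p pics; python3 - <<'E'
from plant import ctrl,sensors,optics
import cv2,numpy as np
np.set_printoptions(precision=3,suppress=True)
for n in("top","side"):
    im,d=optics.grab_frame(n); np.save(f"pics/{n}_d.npy",d)
    cv2.imwrite(f"pics/{n}_raw.png",im[...,::-1])
    cv2.imwrite(f"pics/{n}0.png",cv2.resize(im[...,::-1],(800,600),interpolation=cv2.INTER_CUBIC))
    p=optics.camera_params(n);print(n,p)
    print((d>0).mean())
print(optics.camera_params("wrist"),ctrl.tcp_to_tips); print(sensors.read_state())
E
```

```text
pics
top {'mtx': array([[402.793,   0.   , 251.431],
       [  0.   , 402.793, 190.284],
       [  0.   ,   0.   ,   1.   ]]), 'R': array([[ 0.008, -1.   ,  0.019],
       [-0.987, -0.011, -0.16 ],
       [ 0.16 , -0.017, -0.987]]), 't': array([-98.417, 557.63 , 949.03 ])}
0.9962514241536459
side {'mtx': array([[450.734,   0.   , 262.049],
       [  0.   , 450.734, 192.982],
       [  0.   ,   0.   ,   1.   ]]), 'R': array([[-0.73 , -0.683, -0.014],
       [-0.418,  0.462, -0.782],
       [ 0.541, -0.565, -0.623]]), 't': array([326.34 , 317.128, 888.827])}
0.9957478841145834
{'mtx': array([[281.739,   0.   , 253.872],
       [  0.   , 281.739, 194.324],
       [  0.   ,   0.   ,   1.   ]]), 'T_tool_cam': array([[   0.001,   -0.952,   -0.306,   78.844],
       [   1.   ,    0.   ,    0.001,    0.02 ],
       [  -0.001,   -0.306,    0.952, -117.94 ],
       [   0.   ,    0.   ,    0.   ,    1.   ]])} 25.0
{'t': 0.1, 'q': array([-1.351,  0.207,  1.543,  0.   ,  1.394, -0.151]), 'qvel': array([ 0.   , -0.001, -0.003, -0.001, -0.001, -0.001]), 'tau': array([ -0.   , -38.409, -29.255,  -0.   ,   0.005,  -0.   ]), 'eef_pos': array([ 208.2  , -535.291,  255.224]), 'eef_rot': array([[ 0.932,  0.362, -0.   ],
       [ 0.362, -0.932,  0.002],
       [ 0.   , -0.002, -1.   ]]), 'force': array([-0.634,  0.392, -0.043]), 'wrist_torque': array([ 0.064,  0.046, -0.009]), 'grasp_force': 0.0, 'grip_width': 85.32459208991219}
```

View pics/top0.png

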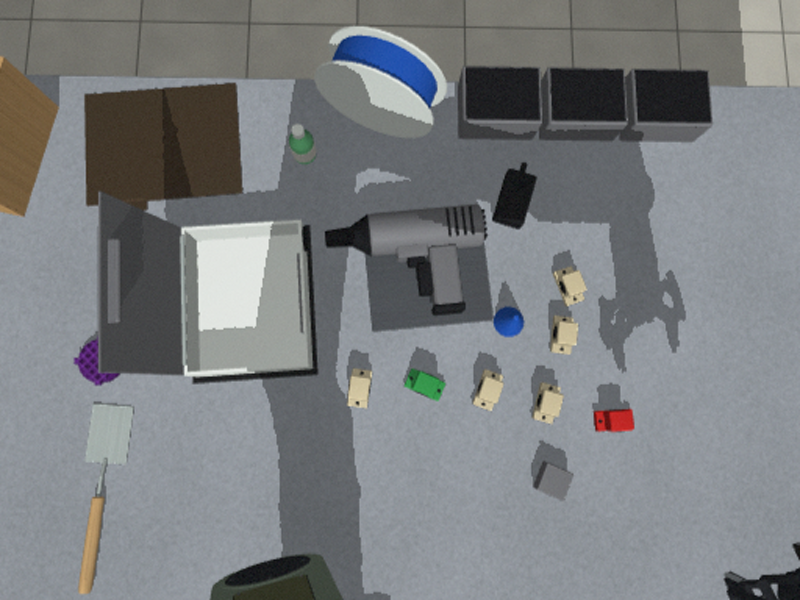

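View pics/side0.png

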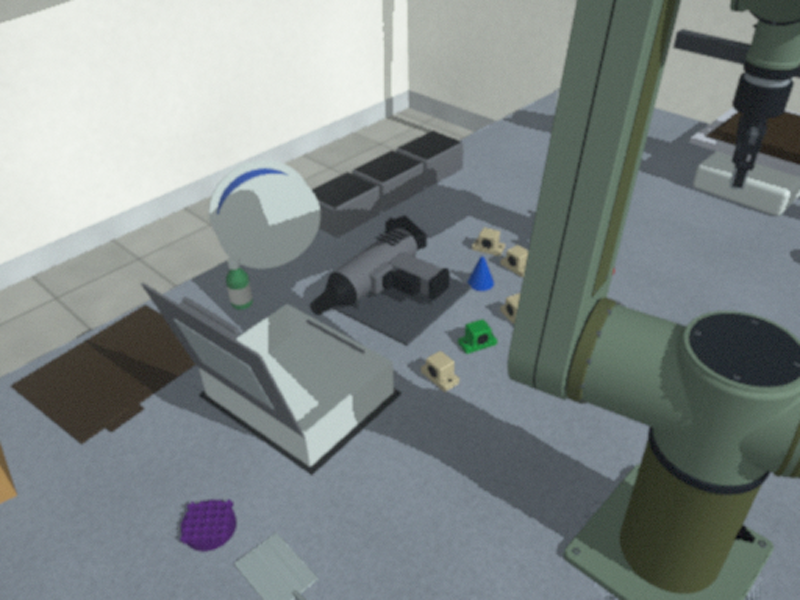

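The top picture (800×600) shows five ivory blocks at about (360,388), (488,390), (548,403), (565,334) and (571,285). The things that could be mistaken for them are the green look-alike (426,383), the red one (614,420), the grey cube (552,480) and the blue cone (508,321). The box is at (248,300) with its lid open to the left. The blower is at (420,230), with its trigger near (423,278) and the button near (412,262). In the side view the block feet lie flat on the bench.

```bash
cat > h.py <<'E'
from plant import ctrl,sensors,optics
import cv2,numpy as np
np.set_printoptions(precision=2,suppress=True)
def pose(n):
    """camera-to-world R,t (world X = R c + t)"""
    p=optics.camera_params(n)
    if n!="wrist": return p["mtx"],p["R"].T,-p["R"].T@p["t"]
    s=sensors.read_state();T=p["T_tool_cam"]
    return p["mtx"],s["eef_rot"]@T[:3,:3],s["eef_rot"]@T[:3,3]+s["eef_pos"]
def cloud(n,im=None):
    K,R,t=pose(n);im,d=optics.grab_frame(n)
    v,u=np.mgrid[:384,:512]
    c=np.stack([(u-K[0,2])/K[0,0],(v-K[1,2])/K[1,1],np.ones_like(d)],-1)*d[...,None]
    P=c@R.T+t; P[d==0]=np.nan
    return im,P
def ray(n,uv,z,K=None):
    K,R,t=pose(n) if K is None else K
    r=R@np.linalg.solve(K,[uv[0],uv[1],1.]);return t+r*(z-t[2])/r[2]
def ivory(im):
    h=cv2.cvtColor(im,cv2.COLOR_RGB2HSV)
    m=cv2.inRange(h,(12,50,70),(28,150,255))
    return cv2.morphologyEx(m,cv2.MORPH_CLOSE,np.ones((3,3)))
def blocks(n,amin=150,amax=20000,show=False):
    im,P=cloud(n);m=ivory(im);out=[]
    N,L,S,C=cv2.connectedComponentsWithStats(m)
    for i in range(1,N):
        if not amin<S[i,4]<amax: continue
        p=P[(L==i)];p=p[np.isfinite(p[:,0])&(p[:,2]>4)&(p[:,2]<70)]
        if len(p)<50: continue
        rc=cv2.minAreaRect(p[:,:2].astype(np.float32))
        b=cv2.boxPoints(rc);e=[b[1]-b[0],b[2]-b[1]];e=max(e,key=np.linalg.norm)
        yaw=(np.arctan2(e[1],e[0])+np.pi/2)%np.pi-np.pi/2
        hump=p[p[:,2]>34]
        out.append(dict(px=C[i],c=np.array(rc[0]),size=sorted(rc[1]),yaw=yaw,ztop=np.percentile(p[:,2],95),hump=np.array(cv2.minAreaRect(hump[:,:2].astype(np.float32))[0]) if len(hump)>20 else None,area=S[i,4]))
    return im,P,out
def Rdown(a):
    "tool pointing down, tool y (closing line) at world angle a+90deg"
    c,s=np.cos(a),np.sin(a);return np.array([[c,s,0],[s,-c,0],[0,0,-1.]])
E
python3 - <<'E'
from h import *
im,P,B=blocks("top")
for b in B: print(b)
im2,P2,B2=blocks("side",80)
print("side");
for b in B2: print(b)
# box & others via height map
z=P[...,2]
X,Y=P[...,0],P[...,1]
hs=cv2.cvtColor(im,cv2.COLOR_RGB2HSV)
reg=np.zeros(z.shape,bool);reg[130:250,112:205]=1
m=reg&(z>62)&(z<78)
p=P[m];print("rim",len(p),cv2.minAreaRect(p[:,:2].astype(np.float32)),p.min(0),p.max(0))
m=reg&(z>0)&(z<15);m[:,:125]=0;m[:,190:]=0
print("floor z",np.median(z[m]))
lid=np.zeros_like(reg);lid[125:240,60:116]=1;m=lid&(z>85);p=P[m];print("lid",p.min(0),p.max(0))
A=np.c_[p[:,2],np.ones(len(p))];print("lid y(z)",np.linalg.lstsq(A,p[:,1],rcond=None)[0])
bl=np.zeros_like(reg);bl[125:215,205:318]=1
m=bl&(z>76);p=P[m];print("barrel",p.min(0),p.max(0),cv2.minAreaRect(p[:,:2].astype(np.float32)))
m=bl&(z>60)&(z<74);m[:158]=0;p=P[m];print("handle",np.median(p,0),cv2.minAreaRect(p[:,:2].astype(np.float32)))
m=bl&(z>4)&(z<14);p=P[m];print("plate",cv2.minAreaRect(p[:,:2].astype(np.float32)),np.median(p[:,2]))
print("bench z",np.nanmedian(z[260:330,150:170]),np.nanmedian(z[180:250,400:420]))
o=im[:,:,::-1].copy();o[ivory(im)>0]=(0,0,255)
cv2.imwrite("pics/c1.png",np.hstack([cv2.resize(im[140:300,215:415,::-1],(400,320)),cv2.resize(o[140:300,215:415],(400,320))]))
E
```

```text
{'px': array([13.23, 86.99]), 'c': array([791.19, 505.01]), 'size': [39.83378601074219, 204.07406616210938], 'yaw': np.float32(-0.36493134), 'ztop': np.float64(66.5772117440763), 'hump': array([793.49, 504.12]), 'area': np.int32(2489)}
{'px': array([364.81, 182.31]), 'c': array([ 586.65, -382.84]), 'size': [32.94127655029297, 58.094276428222656], 'yaw': np.float32(0.36899543), 'ztop': np.float64(41.94674491484801), 'hump': array([ 586.83, -382.78]), 'area': np.int32(327)}
{'px': array([360.45, 213.87]), 'c': array([ 506.28, -369.12]), 'size': [32.72153091430664, 59.03956604003906], 'yaw': np.float32(-0.13686371), 'ztop': np.float64(41.97585273836587), 'hump': array([ 506.33, -369.58]), 'area': np.int32(325)}
{'px': array([229.61, 247.94]), 'c': array([417.82, -41.06]), 'size': [30.779335021972656, 58.69654083251953], 'yaw': np.float32(-0.13325083), 'ztop': np.float64(42.8921532452915), 'hump': array([417.46, -41.02]), 'area': np.int32(297)}
{'px': array([312.49, 249.43]), 'c': array([ 416.51, -245.89]), 'size': [31.49445343017578, 57.64732360839844], 'yaw': np.float32(-0.34042132), '
[... 1537 characters left out ...]
21875, 137.5896453857422), (231.43426513671875, 192.30494689941406), 4.484994411468506) [432.62  35.22  62.01] [676.29 240.71  77.98]
floor z 5.093315833642578
lid [429.32 223.78  85.01] [660.39 285.82 257.53]
lid y(z) [  0.22 215.3 ]
barrel [ 634.96 -232.35   76.01] [697.46 -39.55  90.32] ((667.394287109375, -136.06747436523438), (50.65303421020508, 193.64697265625), 5.789212703704834)
handle [ 596.2  -161.54   69.12] ((584.1161499023438, -122.6080551147461), (105.24114227294922, 160.21939086914062), 0.6711155772209167)
plate ((620.5693969726562, -122.851806640625), (283.7613220214844, 235.02171325683594), 89.48192596435547) 8.111975932354824
bench z 0.4951734874568956 -0.011528568027870278
```

View pics/c1.png

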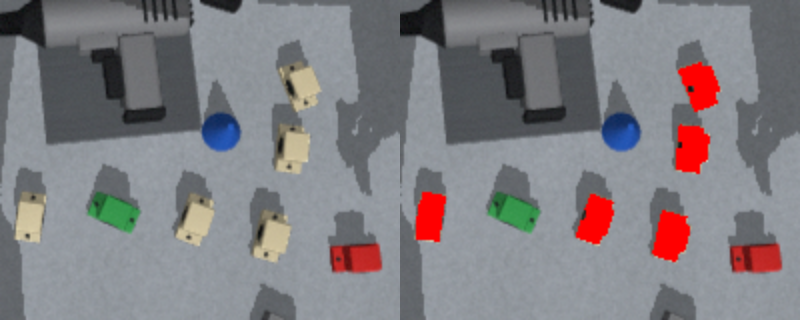

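All five ivory blobs measure about 32×59 mm with tops near 42 mm, and the two views agree to about 3 mm. The green and red look-alikes are left out of the mask. I'm starting the picks, refining each one with the wrist camera.

```bash
cat >> h.py <<'E'
BOX=np.array([555.2,135.]);BY=np.radians(4.48)
SLOT=[(-70,-42),(0,-42),(70,-42),(-70,33),(0,33),(70,33)]
def b2w(x,y):
    c,s=np.cos(BY),np.sin(BY);return BOX+[c*x-s*y,s*x+c*y]
def ptp(xy,z,a):
    ctrl.move_ptp([*xy,z],Rdown(a))
def st(): return sensors.read_state()
def pick(xy,yaw,slot):
    ctrl.gripper_to(60,60)
    ptp(xy,190,yaw)
    im,P,B=blocks("wrist",400)
    B=[b for b in B if np.linalg.norm(b["c"]-xy)<70]
    for b in B: print("  seen",b["c"],b["hump"],np.array(b["size"]),round(float(b["yaw"]),3),round(float(b["ztop"]),1))
    if not B: print("none seen");return False
    b=min(B,key=lambda b:np.linalg.norm(b["c"]-xy))
    if not(26<b["size"][0]<40 and 50<b["size"][1]<68 and 34<b["ztop"]<48): print("odd size");return False
    c=b["c"];yaw=float(b["yaw"])
    ptp(c,100,yaw);ctrl.move_l([*c,31],vel=120)
    ctrl.gripper_to(20,60);w=st()["grip_width"];print("  width",w)
    ctrl.move_l([*c,190],vel=250)
    if not 28<st()["grip_width"]<37: print("lost",st()["grip_width"]);return False
    p=b2w(*SLOT[slot]);ptp(p,190,BY)
    if not 28<st()["grip_width"]<37: print("lost2",st()["grip_width"]);return False
    hit=ctrl.move_l([*p,40],vel=150,threshold=12)
    w=st()["grip_width"];ctrl.gripper_to(46);ctrl.move_l([*p,190],vel=250)
    print("  placed slot",slot,"w",w,"hit",hit,"t",st()["t"]);return 28<w<37
E
python3 - <<'E'
from h import *
print(pick(np.array([396.5,-339.6]),-0.269,0))
E
```

```text
seen [ 398.57 -342.81] [ 398.58 -342.77] [31.12 58.84] -0.274 41.2
  width 31.39725642586868
  placed slot 0 w 31.202204097156116 hit True t 7.5417
True
```

```bash
python3 - <<'E'
from h import *
im,P,B=blocks("top",100)
for b in B: print(b["c"],np.array(b["size"]),b["yaw"],b["ztop"])
w,_=optics.grab_frame("wrist")
cv2.imwrite("pics/p1.png",np.hstack([w,im])[:,:,::-1][:, :, :].astype(np.uint8)[::1,::1] if 0 else cv2.resize(np.hstack([w,im])[:,:,::-1],(800,300)))
E
```

```text
[790.86 505.41] [ 40.12 203.42] -0.37725937 66.86962364329895
[ 587.03 -382.31] [32.66 57.87] 0.37072122 42.552351578265096
[ 506.39 -368.2 ] [32.03 58.03] -0.16970193 42.15963775559946
[474.19  87.5 ] [31.31 35.72] 0.10909188 47.98426545972431
[417.44 -40.89] [30.81 57.94] -0.12082684 42.353427456501436
[ 416.52 -245.76] [31.35 57.47] -0.3314377 42.261157185550964
```

View pics/p1.png

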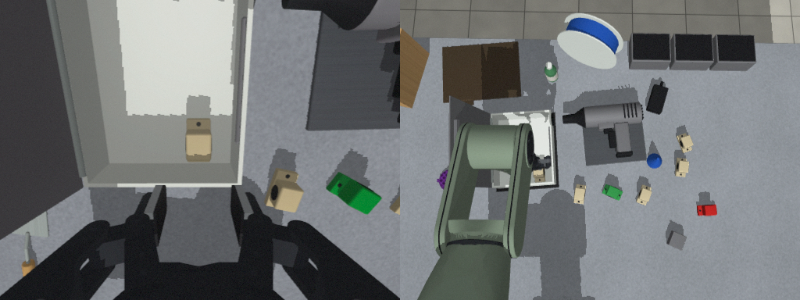

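The wrist view (left half) shows the first block standing in the box near (198,138), and the other four are where they were. I'm placing the rest.

```bash
python3 - <<'E'
from h import *
for xy,y,s in [((416.5,-245.8),-.335,1),((417.4,-41),-.13,2),((506.4,-368.5),-.15,3),((587,-382.5),.37,4)]:
    ok=pick(np.array(xy),y,s);print(xy,ok)
    if not ok: break
E
```

```text
seen [ 418.52 -248.77] [ 418.55 -248.55] [31.96 59.2 ] -0.347 41.1
  width 31.422263474462373
  placed slot 1 w 31.43572927925589 hit True t 14.8583
(416.5, -245.8) True
  seen [420.09 -43.03] [420.05 -42.98] [31.66 59.04] -0.142 41.2
  width 31.37909733804844
  placed slot 2 w 31.160690784633868 hit True t 21.2083
(417.4, -41) True
  seen [ 508.31 -372.11] [ 508.22 -371.99] [31.93 59.45] -0.12 41.2
  width 31.463152284749945
  placed slot 3 w 31.238641364038365 hit False t 29.7583
(506.4, -368.5) True
  seen [ 589.79 -385.71] [ 589.28 -385.87] [31.25 59.34] 0.36 41.2
  width 31.2499170729922
  placed slot 4 w 31.66159378919154 hit False t 38.6167
(587, -382.5) True
```

```bash
python3 - <<'E'
from h import *
ctrl.gripper_to(0,40)
ptp((590,-110),280,BY)
print(st()["eef_pos"],st()["q"])
im,P,B=blocks("top",80)
for b in B: print(b["px"],b["c"],np.array(b["size"]),b["yaw"],b["ztop"])
w,Pw=cloud("wrist");np.save("pics/Pw.npy",Pw);cv2.imwrite("pics/w_raw.png",w[:,:,::-1])
cv2.imwrite("pics/top2.png",cv2.resize(im[120:320,50:320,::-1],(540,400)))
cv2.imwrite("pics/w2.png",cv2.resize(w[:,:,::-1],(800,600),interpolation=cv2.INTER_CUBIC))
E
```

```text
[ 589.68 -108.74  279.29] [-0.33  0.24  1.45  0.    1.45  1.16]
[13.24 86.96] [791.4  505.73] [ 38.96 204.16] -0.37543297 66.79002894734887
[ 88.16 122.92] [734.85 325.57] [49.78 54.02] 1.1027743 8.207740353507404
[173.71 171.7 ] [602.57 100.82] [ 32.72 118.36] -0.014559865 47.667375001786496
[146.53 194.05] [550.94 168.03] [31.89 57.3 ] 0.031983495 48.10171388860716
[147.28 221.84] [480.26 162.59] [31.28 56.75] 0.093090415 47.653314701751434
[ 57.95 348.88] [178.88 362.88] [ 19.75 138.91] -0.066577435 22.16846831136568
```

View pics/top2.png

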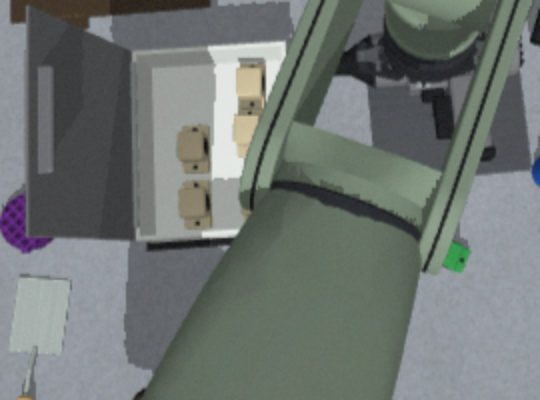

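View pics/w2.png

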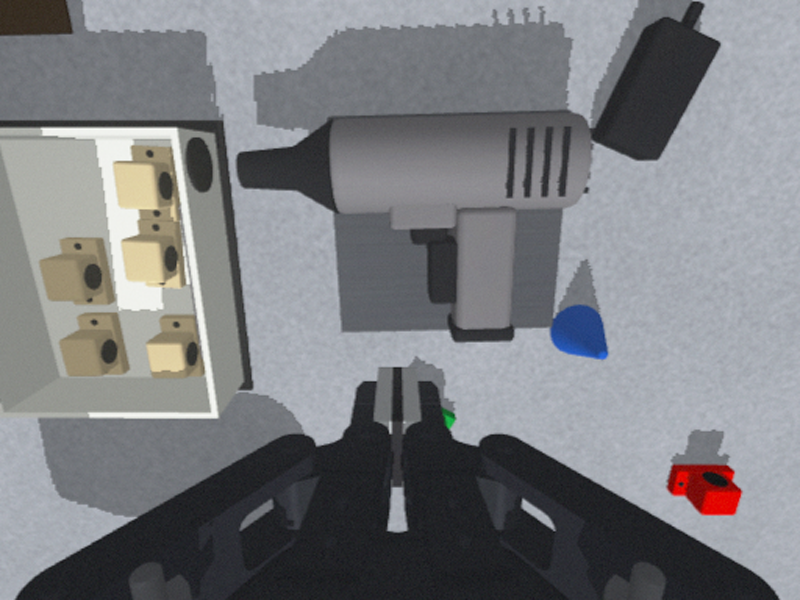

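All five blocks stand in the box. In the wrist view the trigger is the black piece at (428–455, 237–303), and the dark button is at (412–448, 230–243) under its grey housing. I'm closing the lid now and working out the blower points.

```bash
python3 - <<'E'
from h import *
P=np.load("pics/Pw.npy");w=cv2.imread("pics/w_raw.png")
dark=(w.max(2)<70)
for n,(r0,r1,c0,c1),(z0,z1) in [("trig",(150,200,268,292),(55,75)),("btn",(143,160,258,290),(45,80)),("hous",(128,148,248,292),(55,90)),("handle",(135,210,290,332),(60,80))]:
    q=P[r0:r1,c0:c1];d=dark[r0:r1,c0:c1] if n in("trig","btn") else ~dark[r0:r1,c0:c1]
    p=q[d&(q[...,2]>z0)&(q[...,2]<z1)];print(n,len(p),np.median(p,0),cv2.minAreaRect(p[:,:2].astype(np.float32)),np.percentile(p[:,2],[5,95]))
a=BY+np.pi/2
ptp(b2w(0,0),330,a);ptp(b2w(0,190),330,a)
ctrl.move_l([*b2w(0,190),232],vel=150)
print(ctrl.move_l([*b2w(0,60),232],vel=100,threshold=30),st()["force"])
print(ctrl.move_l([*b2w(0,-20),232],vel=100,threshold=30),st()["force"],st()["eef_pos"])
ctrl.move_l([*b2w(0,-20),300],vel=200)
w,P=cloud("wrist");im,P=cloud("top")
cv2.imwrite("pics/lid1.png",cv2.resize(np.hstack([w,im])[:,:,::-1],(800,300)))
print(st()["t"])
E
```

```text
trig 803 [ 594.33 -141.82   66.1 ] ((590.8233032226562, -139.59414672851562), (56.75141906738281, 27.53980827331543), 6.46748685836792) [61.1  67.33]
btn 291 [ 615.12 -133.85   63.51] ((615.0070190429688, -133.32749938964844), (15.51196575164795, 32.220458984375), 7.706430912017822) [60.83 66.69]
hous 810 [ 633.82 -122.71   70.42] ((633.0011596679688, -123.55882263183594), (22.816368103027344, 51.309288024902344), 3.326268196105957) [68.08 74.2 ]
handle 2768 [ 597.85 -173.97   70.18] ((594.5187377929688, -174.20880126953125), (91.47195434570312, 47.477821350097656), 5.987858295440674) [67.87 71.49]
False [0.21 0.28 0.63]
False [ 0.35 -0.04 -0.49] [556.73 115.3  232.03]
45.9917
```

View pics/lid1.png

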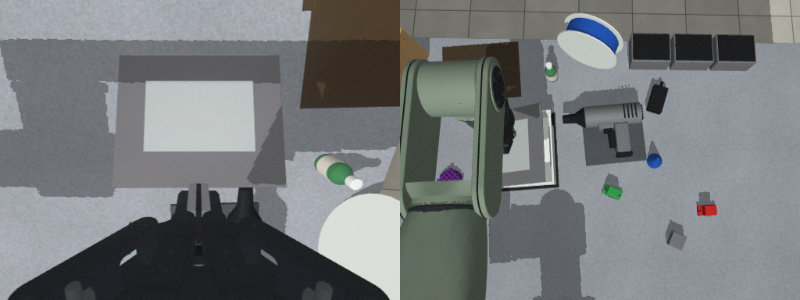

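The lid has passed its balance point and is sinking. Next I wait for it to settle and press the free edge down.

```bash
python3 - <<'E'
from h import *
a=BY+np.pi/2;p=b2w(0,-84)
ptp(p,180,a);ctrl.hold(4.5)
f0=st()["force"]
im,P=cloud("wrist")
h=ctrl.move_l([*p,118],vel=80,threshold=8);print(h,st()["eef_pos"][2])
h=ctrl.move_l([*p,94],vel=25,threshold=32);print(h,st()["eef_pos"],st()["force"]-f0)
ctrl.hold(.3)
ctrl.move_l([*p,200],vel=200)
ptp((430,-200),250,BY)
im,P=cloud("top")
for x,y in [(0,-80),(-80,-80),(80,-80),(0,0),(0,70)]:
    q=b2w(x,y)-[2,-3];d=np.hypot(P[...,0]-q[0],P[...,1]-q[1]);print(x,y,np.nanmedian(P[...,2][d<8]))
cv2.imwrite("pics/lid2.png",cv2.resize(im[120:320,50:320,::-1],(540,400)));print(st()["t"])
E
```

```text
False 118.44975872577568
True [561.81  51.32 100.02] [-1.17 -0.28  6.19]
0 -80 75.49897885727682
-80 -80 75.42850441815017
80 -80 75.15432451271892
0 0 77.30628326083178
0 70 75.60981317382141
54.9833
```

View pics/lid2.png

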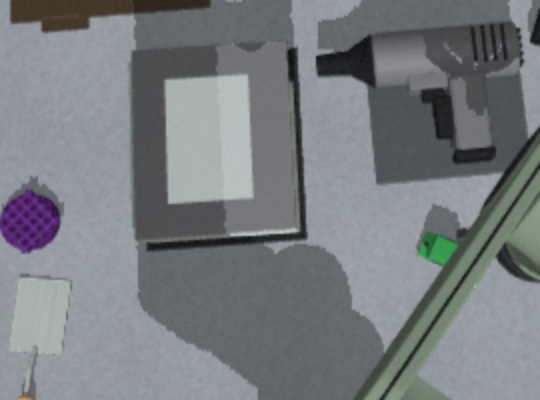

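The lid lies flat, with 75.5 mm at both the free edge and the hinge side; an unlatched edge would stand near 87 mm. It has snapped shut, so next is the blower.

```bash
python3 - <<'E'
from h import *
A=np.radians(6.0);U=np.array([np.cos(A),np.sin(A)]);V=np.array([-np.sin(A),np.cos(A)])
def W(u,v,z=70): return [*(u*U+v*V),z]
def uv(): p=st()["eef_pos"][:2];return np.array([p@U,p@V])
def F(): f=st()["force"];return np.array([f[:2]@U,f[:2]@V,f[2]])
ctrl.gripper_to(0,100)
u0,v0=570,-163
ctrl.move_ptp(W(u0,v0,200),Rdown(A))
ctrl.move_l(W(u0,v0,110),vel=150);f0=F()
print("down hit",ctrl.move_l(W(u0,v0),vel=80,threshold=6),F()-f0,uv())
print("touch",ctrl.move_l(W(u0,-185),vel=25,threshold=2.5),uv(),F()-f0)
vt=uv()[1]
print("press",ctrl.move_l(W(u0,vt-21),vel=25,threshold=16),uv(),F()-f0)
ctrl.hold(.3);print(uv(),F()-f0,st()["eef_pos"][2],st()["t"])
E
```

```text
down hit False [-1.14 -0.5  -0.23] [ 569.81 -162.9 ]
touch True [ 569.89 -181.18] [0.06 2.79 1.29]
press False [ 569.4  -197.49] [-0.34 14.85  3.12]
[ 569.44 -197.5 ] [ 1.69 15.09  2.92] 69.22406738311285 59.4
```

The trigger travelled 16 mm and the force rose to 15 N, so it is fully squeezed. I'm now sliding +x into the button.

```bash
python3 - <<'E'
from h import *
A=np.radians(6.0);U=np.array([np.cos(A),np.sin(A)]);V=np.array([-np.sin(A),np.cos(A)])
def W(u,v,z=70): return [*(u*U+v*V),z]
def uv(): p=st()["eef_pos"][:2];return np.array([p@U,p@V])
def F(): f=st()["force"];return np.array([f[:2]@U,f[:2]@V,f[2]])
vt=-202.2
for u in range(573,606,2):
    h=ctrl.move_l(W(u,vt),vel=25,threshold=25);f=F();print(u,h,uv(),f)
    if h or f[0]<-22: break
ctrl.hold(.2);print(uv(),F(),st()["t"])
E
```

```text
573 False [ 570.23 -197.41] [-3.82 15.29  6.7 ]
575 False [ 571.17 -197.36] [-5.88 14.26  6.48]
577 False [ 572.44 -197.3 ] [-6.61 13.68  6.51]
579 False [ 573.87 -197.24] [-7.32 12.84  4.64]
581 False [ 575.4  -197.18] [-7.85 12.95  3.77]
583 False [ 577.08 -197.13] [-7.88 11.95  2.36]
585 False [ 578.82 -197.1 ] [-7.6  11.97  1.88]
587 False [ 580.6  -197.07] [-7.6  12.91  0.79]
589 False [ 582.26 -197.03] [-7.76 12.33  1.22]
591 False [ 583.76 -197.01] [-9.95 11.83  1.62]
593 False [ 585.43 -197.  ] [-10.41  11.47   2.1 ]
595 False [ 587.19 -196.98] [-10.59  11.79   2.13]
597 False [ 588.98 -196.98] [-10.77  11.53   2.58]
599 False [ 590.78 -196.99] [-10.99  11.31   1.86]
601 False [ 592.2  -196.96] [-12.22  11.57   3.4 ]
603 False [ 592.35 -196.98] [-18.39  11.44   6.67]
605 False [ 592.56 -196.93] [-23.87  10.79  11.15]
[ 592.54 -196.93] [-23.73  11.62  10.91] 63.8667
```

The button contact started near u=583 and ended on a hard stop near 592.4, about 9.5 mm in, with the trigger still at its stop. I'm letting the trigger back while holding the button, then withdrawing.

```bash
python3 - <<'E'
from h import *
A=np.radians(6.0);U=np.array([np.cos(A),np.sin(A)]);V=np.array([-np.sin(A),np.cos(A)])
def W(u,v,z=70): return [*(u*U+v*V),z]
def uv(): p=st()["eef_pos"][:2];return np.array([p@U,p@V])
def F(): f=st()["force"];return np.array([f[:2]@U,f[:2]@V,f[2]])
for v in (-198,-194,-190,-186,-182): ctrl.move_l(W(604,v),vel=25);print(uv(),F())
ctrl.hold(.2)
ctrl.move_l(W(575,-170),vel=50);print(uv(),F())
ctrl.move_l(W(570,-163),vel=60);ctrl.move_l(W(570,-163,280),vel=150)
ptp((590,-110),280,BY);w,P=cloud("wrist")
dark=(w.max(2)<70)
for n,(r0,r1,c0,c1),(z0,z1) in [("trig",(158,200,262,292),(55,75)),("btn",(143,156,258,290),(45,80))]:
    q=P[r0:r1,c0:c1];d=dark[r0:r1,c0:c1];p=q[d&(q[...,2]>z0)&(q[...,2]<z1)];print(n,len(p),np.median(p,0))
o=np.load("pics/Pw.npy");ow=cv2.imread("pics/w_raw.png")
crop=lambda i:cv2.resize(i[115:215,225:345],(400,333))
cv2.imwrite("pics/end.png",np.hstack([crop(ow),crop(w[:,:,::-1])]));print(st()["t"])
E
```

```text
[ 592.64 -196.11] [-20.51   2.33   5.59]
[ 592.76 -193.57] [-20.77  -0.86   2.75]
[ 592.83 -190.12] [-18.94  -2.22   2.76]
[ 593.02 -188.18] [-19.41  -6.4    0.74]
[ 593.08 -185.43] [-19.9  -10.05   0.23]
[ 575.67 -170.03] [ 0.05 -0.58  0.47]
trig 398 [ 590.01 -147.43   66.16]
btn 127 [ 618.59 -136.49   62.59]
68.5417
```

View pics/end.png

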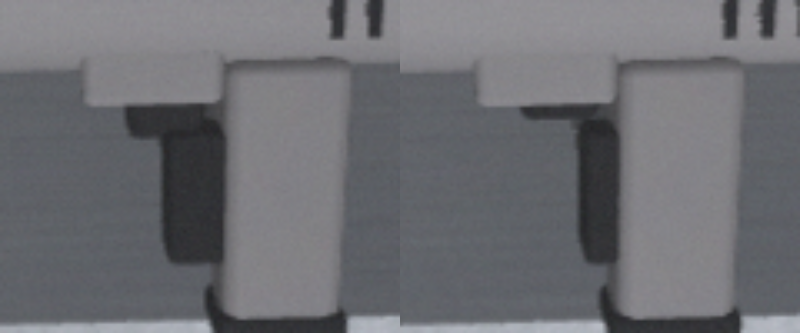

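Comparing before (left) and after (right), the trigger stands about 38 px proud instead of 60. That is roughly 8 mm in, and the button is sunk into its housing near (560,110), so the lock is holding. Handing in.

```bash
python3 - <<'E'
from h import *
print(ctrl.finish_job())
E
```

```text
the job is handed in; nothing more can be done
None
```

I handed in the job at about 69 s: all five ivory blocks are in the box, the lid is snapped shut, and the blower trigger is held on by its lock-on button; the hand-in returned no verdict.

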